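# Lay the relay gently in the empty parts tray

## Robot

A 7-joint arm with a two-finger parallel gripper is mounted at the origin on a cart in front of the work surface, level with it; the furniture and walls round the work are solid. World frame = base frame: x ahead of the robot, y to its left, z up, the work surface at z = 0. Lengths are in m, angles in degrees, forces in N, time in s.
With the tool pointing down it reaches from about 0.425 to 0.875 m from the base axis. Payload 4.7 kg.
Tool frame: the origin (TCP) lies at the very end of the fingers, on their centre line; the grasp point (between the pads) lies 19 mm behind it; z points along the fingers, y is the line along which they close (so a half turn about z gives the same grasp; the last joint's range is limited). The gripper opens to 87 mm and grips with 3 to 60 N. Pads are 19 mm wide; open, the fingers measure 117 mm over their backs; the gripper's body (75 mm by 190 mm) begins 51 mm behind the grasp point.
Start: joints at [-74.593, 18.392, -4.016, 83.108, 1.295, 78.541, -3.26], TCP at [0.164, 0.629, 0.223] pointing down, gripper open.
Joint ranges: [-163.93, 163.93], [-17.29, 119.83], [-79.2, 71.16], [3.27, 140.29], [-89.18, 269.18], [5.43, 117.66], [-154.24, 154.24]. Speed limits (degrees/s): [147.25, 147.25, 180, 180, 180, 180, 180].

## Interface

Orientations are given as [roll, pitch, yaw] about the fixed x, y, z axes, in that order (R = Rz(yaw) Ry(pitch) Rx(roll)).
In Python, from cell import telemetry, cams, env gives the robot as it stands.
- The arm moves only by the tool arm_command, never from a script. Its argument "series" is text: rows parted by semicolons, each of 5 numbers parted by spaces: the shift along the tool's x, y, z in mm, then the turn about the tool's z in rad, then the closure in counts, from 0 (fully open) to 255 (shut). A call has 1 to 20 rows; each row shifts and turns the commanded pose from where the row before left it, along the tool's axes as they then stand; what a row does not reach is not made up. A row lasts 1/12 s, in which the tool goes at most 41.7 mm and 7.16 degrees, less where a joint would pass 70% of its speed; a pose out of reach is approached as far as the arm can. A call is refused whole if a number of a shift passes 41.7 or a number of a turn 0.125, either way. A call with a gripper value outside its range is refused whole. The fingers move at their own pace and stop on an object; "squeeze" is the grip in N (left out, the last holds). Time passes only in rows, so rows that do not move let the fingers close. It gives the time, the measured TCP pose, the force, the opening and the grip force at its end, in the units of the state.
- telemetry.get_obs(): the state, without advancing time (a new reading comes with each control period).
- cams.read_camera(name): name is "scene" or "top" or "wrist"; returns the picture (400x640x3 uint8, blue, green, red); there is no depth.
- cams.calibration(name): a dict with "K" (3x3 intrinsics, pixels), "dist" ([k1, k2, p1, p2, k3] as OpenCV has them; the pictures are not rectified), "origin" and "rotation" of the camera in the world; the wrist camera has in their place "hand_eye" (4x4, takes a point from camera to tool coordinates, whose origin is the TCP and whose axes are the flange's). Camera axes: x right, y down, z forward; pixel columns grow to the right and rows downward; lengths in m; the calibration is good to about 2 mm. A picture is of the moment at which its call begins: read the wrist's pose just before it. calibration takes no time and is no camera call.
- env.sign_off(): hands the job in; it is judged then, once.
The state is a dict: "time_s": time; "qpos": joint angles; "joint_velocities": joint speeds; "effort": joint torques, N m; "tool_pos": TCP position; "tool_rot": TCP orientation; "force": force on the tool from outside, world axes, zero at the start; "wrist_torque": the same for the moment, N m; "grip_width": finger opening in m; "grasp_force": force on a finger pad.
Only numpy, scipy, OpenCV 4.12 (cv2) and the standard library are available. Lean on these libraries where they do the work, as an engineer would, in place of code of your own. Each camera call takes 0.05 s, during which the arm holds its last target. There are 200 camera calls.

## Task

Put the relay that lies on the bench into the empty one of the two small black parts trays, flat on the side it lies on now and lengthwise in the tray. Its thin cover cracks under more than 40 N from either finger or against the tray, so pick it up with a light grip and set it down softly, neither dropping it nor pressing it down. Leave the terminal strip in the other tray and the steel spacer block near the relay where they are.

Things in the scene. Friction and masses are not known exactly. Their poses are not given: they have to be found in the camera images.
- relay_mid (a point): Relay: dark closed box with thin metal pins at one end, the tallest small block, lying on its side. Box 22 (own x) x 36 (own y) x 28 mm high (z up); pins stick out 7 mm more at the -y end. Point: centre of the box, 14 mm above its underside. Grip across the 22 mm, pads on the long sides; 20 N a pad holds it, both pads together over 80 N crack it. 25 to 50 g.
- tray_floor (a point): Empty tray, fixed: black, 90 (own x) x 66 mm (own y), metal card holder on its -x end; its twin beside it holds the terminal strip. Point: centre of the lined inner floor, 5.5 mm above the bench, z up. Inside 84 x 60 mm; the 3 mm rim rises 6.5 mm above the lining. Lengthwise: the relay's y axis along this x axis, either way round.
- terminal_mid (a point): A terminal strip lying in the other tray: pale, 17 x 44 x 16 mm high, four screw terminals in a row; the point is at its centre, 8 mm above its underside. Not to be disturbed. The fixed press towers and clamps to the left and right of the trays and the relay stand up to 290 mm high: travel in from the side above them.
- spacer_mid (a point): A flat ground steel spacer block, 25 x 46 x 16 mm high, with two holes in its top, lying on the bench off the end of the relay that has no pins, on the robot's side of it, about 15 to 30 mm away; the point is at its centre, 8 mm above the bench. Not to be disturbed.
Mind the look-alikes: they are no part of the job. What is shaped like the part that bears relay_mid but orange is not meant.

How it is judged:
By the outcome, as a careful person would: the job done as asked, in the order asked, and still so for the second after the job is handed in, with the robot touching nothing.
It also fails if it takes over 40 s, if anything falls off the work surface, if the arm or the gripper's body presses on something with over 40 N, if the wrist force passes 120 N, or if a joint passes its speed limit or range.

## Working session

There is one attempt and no reset: what is moved stays moved. The work goes in short steps, Python scripts to look and compute and a tool call to move; the robot and the scene stay as the last step left them, time stands still between calls to the robot, and variables do not carry over. Pictures are saved under pics/ and viewed, at most 10 in all, crops included, and the job is handed in when it is done.

Besides the shell and the picture viewer there is one more tool, called after "Request:" as name(argument=value, ...), one argument or row to a line, values as JSON. arm_command: Moves the arm, as the interface text tells. Its arguments: {"type":"object","properties":{"series":{"type":"string"},"squeeze":{"type":"number"}},"required":["series"]}

```bash
mkdir -p pics
python3 - <<'E'
from cell import telemetry,cams
import cv2,numpy as np
print(telemetry.get_obs())
for n in("scene","top","wrist"):
    print(n,cams.calibration(n)); cv2.imwrite(f"pics/{n}0.png",cams.read_camera(n))
E
```

```text
{'time_s': 0.0, 'qpos': array([-74.5939259 ,  18.43904711,  -4.01588906,  83.17299577,
         1.29427703,  78.54329917,  -3.25949278]), 'joint_velocities': array([ 0.04968564, -0.10870063,  0.13566756,  0.04410314,  0.01195952,
       -0.03672407,  0.05586109]), 'effort': array([ 5.05238149e-04, -4.91290605e+01, -4.03340813e-01, -3.12524414e+01,
       -6.37893146e-02,  4.37620562e-02,  1.81438586e-04]), 'tool_pos': array([0.16372716, 0.62846775, 0.22147843]), 'tool_rot': array([-1.79889864e+02,  4.98536680e-03,  1.65404340e+02]), 'force': array([ 0.03948942, -0.87030514, -0.03224651]), 'wrist_torque': array([-0.00523477,  0.01172883, -0.0165123 ]), 'grasp_force': 0.0, 'grip_width': 0.08675078039846362}
scene {'K': array([[459.6999975 ,   0.        , 320.40954107],
       [  0.        , 459.6999975 , 202.64869859],
       [  0.        ,   0.        ,   1.        ]]), 'dist': array([-0.01056287,  0.        ,  0.        ,  0.        ,  0.        ]), 'origin': array([-0.06179032, -0.40908079,  0.61304232]), 'rotation': array([-130.39731337,    0.28619414,  -62.97557031])}
top {'K': ar
[... 267 characters left out ...]
.12267641,  0.89633013]), 'rotation': array([-1.75430944e+02, -6.23047841e-04, -8.87256454e+01])}
wrist {'K': array([[277.85670538,   0.        , 321.83022537],
       [  0.        , 277.85670538, 202.32823042],
       [  0.        ,   0.        ,   1.        ]]), 'dist': array([-0.03788877,  0.        ,  0.        ,  0.        ,  0.        ]), 'hand_eye': array([[ 5.36502136e-04, -9.67375190e-01, -2.53347496e-01,
         6.89808076e-02],
       [ 9.99999829e-01,  4.59548713e-04,  3.62924529e-04,
        -2.08614529e-04],
       [-2.34658670e-04, -2.53347647e-01,  9.67375271e-01,
        -1.62002573e-01],
       [ 0.00000000e+00,  0.00000000e+00,  0.00000000e+00,
         1.00000000e+00]])}
```

View pics/top0.png

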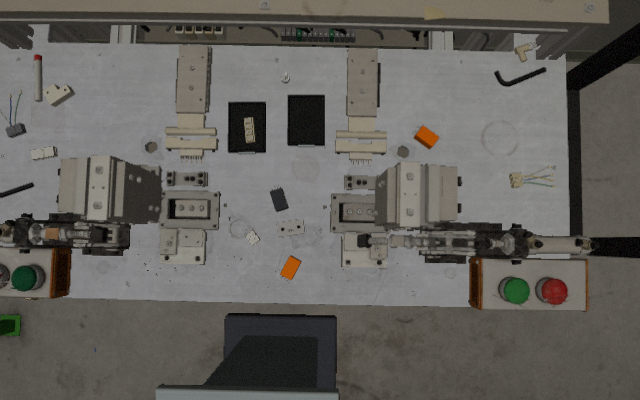

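View pics/scene0.png

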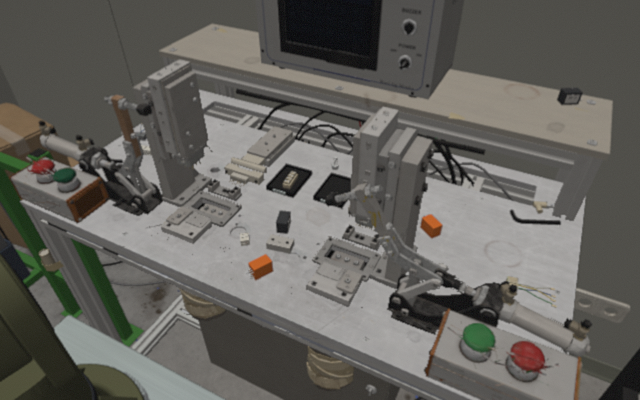

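Top view: the trays are at (247,127), holding the strip, and (306,120), empty. The dark relay is at (279,199), the steel spacer at (291,228), and the orange look-alikes at (291,267) and (427,136). The relay meant is the dark one, since the other relay-shaped parts are orange. I'll enlarge and measure.

```bash
cat > h.py <<'E'
import cv2,numpy as np
from scipy.spatial.transform import Rotation as R
from cell import telemetry,cams
def cam(n,obs=None):
    c=cams.calibration(n)
    if n=="wrist":
        T=np.eye(4);T[:3,:3]=R.from_euler('xyz',obs['tool_rot'],degrees=True).as_matrix();T[:3,3]=obs['tool_pos']
        T=T@c['hand_eye'];return c['K'],c['dist'],T[:3,:3],T[:3,3]
    return c['K'],c['dist'],R.from_euler('xyz',c['rotation'],degrees=True).as_matrix(),c['origin']
def ray(C,px,z):
    K,d,Rm,o=C
    p=cv2.undistortPoints(np.array(px,float).reshape(-1,1,2),K,d).reshape(-1,2)
    v=np.c_[p,np.ones(len(p))]@Rm.T
    return o+v*((z-o[2])/v[:,2])[:,None]
def proj(C,P):
    K,d,Rm,o=C
    return cv2.projectPoints(((np.array(P,float).reshape(-1,3)-o)@Rm),np.zeros(3),np.zeros(3),K,d)[0].reshape(-1,2)
def rect(C,mask,z):
    """largest blob -> world min-area rect on plane z"""
    cs,_=cv2.findContours(mask,cv2.RETR_EXTERNAL,cv2.CHAIN_APPROX_NONE)
    c=max(cs,key=cv2.contourArea).reshape(-1,2)
    w=ray(C,c,z)[:,:2]
    (x,y),(a,b),t=cv2.minAreaRect((w*1000).astype(np.float32))
    if a<b:a,b,t=b,a,t+90
    return np.round([x,y,a,b,(t+90)%180-90],1)
E
python3 - <<'E'
from h import *
im=cv2.imread('pics/top0.png');C=cam('top')
g=im.max(2)
for n,(x0,y0,x1,y1),z,t in[('relay',(262,180,296,216),.028,75),('empty',(280,88,332,155),.012,60),('full',(222,95,272,162),.012,60)]:
    m=np.zeros_like(g);m[y0:y1,x0:x1]=(g[y0:y1,x0:x1]<t)*255
    print(n,rect(C,m,z))
print('spacer',ray(C,[(291,228)],.016)); print('terminal',ray(C,[(249,130)],.02))
print('corner top right of relay', g[190:215:3,268:292:2])
cv2.imwrite('pics/c1.png',cv2.resize(im[85:245,215:345],None,fx=3.7,fy=3.7,interpolation=cv2.INTER_CUBIC))
E
```

```text
relay [478.3 -47.8  37.6  22.2  19.9]
empty [621.4 -90.5  90.   64.    1.2]
full [606.6  14.3  90.6  65.8   1.8]
spacer [[ 0.42990981 -0.06961474  0.016     ]]
terminal [[0.59938729 0.00833448 0.02      ]]
corner top right of relay [[132 133  59  52  40  43  46  33 134 132 136 138]
 [138  57  43  41  43  44  42  43  95 139 137 134]
 [137 133  45  42  46  42  41  47  52 131 134 134]
 [137 139  43  41  45  41  42  43  38 104 132 136]
 [134 133 122  43  42  47  41  40  42  74 131 129]
 [136 139 138  43  46  38  42  43  40  43 116 134]
 [137 130 131 111  46  42  44  38  27  29 116 136]
 [129 130 134 133  90  76 112 123 131 134 132 136]
 [130 132 133 133 131 138 129 133 132 130 133 136]]
```

View pics/c1.png

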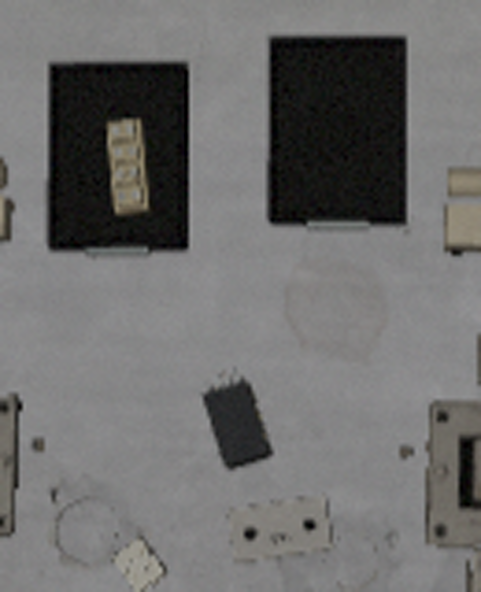

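The sizes fit: relay box 37.6 x 22.2 mm, trays 90 x 65 mm. The crop confirms the dark relay, with its pins facing away from the robot, and the spacer on the robot's side. The right-hand tray is empty and its card holder is on the near end. Next I go up and over the tower.

Request:
arm_command(
  series="0 0 -34 0 0; 0 0 -34 0 0; 0 0 -34 0 0; 0 0 -34 0 0; -30 -18 0 0 0; -30 -18 0 0 0; -30 -18 0 0 0; -30 -18 0 0 0; -30 -18 0 0 0; -30 -18 0 0 0; -30 -18 0 0 0; -30 -18 0 0 0; -30 -18 0 0 0; -30 -18 0 0 0; -30 -18 0 0 0; -30 -18 0 0 0",
  squeeze=20,
)

```text
time_s: 1.48
tool_pos: [0.4586, 0.3277, 0.3585]
tool_rot: [180.0, -0.0, 165.4]
force: [1.1, 0.2, -0.1]
grip_width: 0.0872
grasp_force: 0.0
```

Request:
arm_command(
  series="-10 -33 0 0 0; -10 -33 0 0 0; -10 -33 0 0 0; -10 -33 0 0 0; -10 -33 0 0 0; -10 -33 0 0 0; -10 -33 0 0 0; -10 -33 0 0 0; -10 -33 0 0 0; -10 -33 0 0 0; -10 -33 0 0 0",
)

```text
time_s: 2.4
tool_pos: [0.4723, -0.0515, 0.3585]
tool_rot: [180.0, 0.0, 165.4]
force: [1.1, -0.3, -0.1]
grip_width: 0.0868
grasp_force: 0.0
```

Request:
arm_command(
  series="0 0 0 0.124 0; 0 0 0 0.124 0; 0 0 0 0.124 0; 0 0 0 0.124 0; 0 0 0 0.124 0; 0 0 0 0.124 0; 0 0 0 0.124 0; 0 0 0 0.124 0; 0 0 0 0.124 0; 0 0 0 0.124 0; 0 0 0 0.124 0; 0 0 0 0.124 0; 0 0 0 0.124 0; 0 0 0 0.124 0; 0 0 0 0.124 0; 0 0 0 0.124 0; 0 0 0 0.124 0; 0 0 0 0.124 0; 0 0 0 0.124 0; 0 0 0 0.124 0",
)

```text
time_s: 4.07
tool_pos: [0.4726, -0.0498, 0.3583]
tool_rot: [-180.0, 0.0, 23.0]
force: [-0.2, -0.3, 0.5]
grip_width: 0.0872
grasp_force: 0.0
```

Request:
arm_command(
  series="0 0 35 0.05 90; 6 0 35 0 90; 0 0 35 0 90; 0 0 35 0 90; 0 0 35 0 90; 0 0 35 0 90; 0 0 20 0 90; 0 0 0 0 90; 0 0 0 0 90",
)

```text
time_s: 4.82
tool_pos: [0.4776, -0.0477, 0.128]
tool_rot: [-180.0, 0.1, 20.4]
force: [0.7, 0.5, -0.1]
grip_width: 0.0565
grasp_force: 0.0
```

Run:
```python
from h import *
o=telemetry.get_obs();im=cams.read_camera('wrist');cv2.imwrite('pics/w1.png',im)
C=cam('wrist',o);print(o['tool_pos'],o['tool_rot'],o['grip_width'])
g=im.max(2)
p=proj(C,[[.478,-.048,.028],[.43,-.07,.016],[*o['tool_pos'][:2],.028]]);print(p)
```

```text
[ 0.47760015 -0.04770087  0.12802627] [-1.79973073e+02  1.29468031e-01  2.04384311e+01] 0.05652759544607782
[[322.14797139 202.13832801]
 [325.71412703 247.1086945 ]
 [321.71682947 202.40632369]]
```

View pics/w1.png

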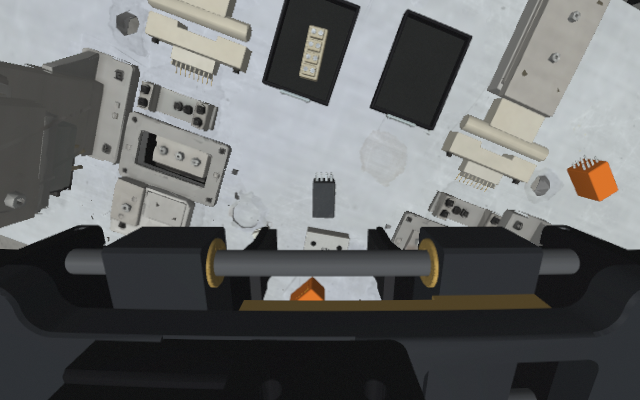

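Wrist view: relay box at about (323,200), pins up in the picture at (323,178), and the spacer below it at (327,240). The relay lines up with the fingers. I'll measure it from this picture.

Run:
```python
from h import *
im=cv2.imread('pics/w1.png');o=telemetry.get_obs();C=cam('wrist',o)
g=im.max(2);print(g[170:224:2,323]); print(g[205,305:345])
m=np.zeros_like(g);m[178:225,300:350]=(g[178:225,300:350]<100)*255
m=cv2.morphologyEx(m,cv2.MORPH_OPEN,np.ones((7,7),np.uint8))
print('relay',rect(C,m,.028))
# top-face from silhouette rows
ys,xs=np.nonzero(m);print(xs.min(),xs.max(),ys.min(),ys.max())
r=proj(C,[[*(o['tool_pos'][:2]+a*np.array([.937,.349])),z] for a in(-.018,.018) for z in(0,.028)]);print(r)
m=np.zeros_like(g);m[5:135,365:475]=(g[5:135,365:475]<90)*255
print('empty',rect(C,m,.012))
```

```text
[196 199 194 194  72  62  41  71  71  72  72  72  72  72  71  73  72  73
  72  71  71  70  70  70 186 186 189]
[189 190 191 193 193 194 195 141  80  70  70  71  71  71  70  71  70  73
  73  72  70  71  70  72  72  70  69  70  67 106 174 193 193 191 191 190
 189 188 188 189]
relay [482.6 -48.3  36.3  20.6  20. ]
313 334 181 217
[[321.62190776 211.84266406]
 [321.61924384 219.8234838 ]
 [321.64220942 179.31015061]
 [321.64146451 184.26599093]]
empty [625.6 -91.2  90.9  67.2   1.5]
```

Request:
arm_command(
  series="3 1.5 30 0 90; 0 0 30 0 90; 0 0 30 0 90; 0 0 15 0 90; 0 0 10 0 90; 0 0 7 0 90; 0 0 0 0 90; 0 0 0 0 90",
)

```text
time_s: 5.53
tool_pos: [0.4831, -0.048, 0.0078]
tool_rot: [180.0, -0.1, 20.4]
force: [0.1, -0.7, 1.0]
grip_width: 0.0563
grasp_force: 0.0
```

Request:
arm_command(
  series="0 0 0 0 110; 0 0 0 0 125; 0 0 0 0 140; 0 0 0 0 150; 0 0 0 0 160; 0 0 0 0 166; 0 0 0 0 171; 0 0 0 0 175",
  squeeze=20,
)

```text
time_s: 6.2
tool_pos: [0.4817, -0.048, 0.0066]
tool_rot: [-180.0, -0.0, 20.4]
force: [-0.3, -0.4, 0.2]
grip_width: 0.0287
grasp_force: 0.0
```

Request:
arm_command(
  series="0 0 0 0 179; 0 0 0 0 183; 0 0 0 0 187; 0 0 0 0 191; 0 0 0 0 195; 0 0 0 0 200; 0 0 0 0 205; 0 0 0 0 215; 0 0 0 0 215; 0 0 0 0 215",
  squeeze=20,
)

```text
time_s: 7.03
tool_pos: [0.4817, -0.048, 0.0065]
tool_rot: [-180.0, 0.0, 20.4]
force: [0.4, 0.6, 0.8]
grip_width: 0.0217
grasp_force: 20.0
```

Request:
arm_command(
  series="0 0 -5 0 215; 0 0 -15 0 215; 0 0 -30 0 215; 0 0 -30 0 215; 0 0 -20 0 215; 0 0 -10 0 215; 10 7.5 0 0 215; 22 17 0 0 215; 27 20 0 0 215; 27 20 0 0 215; 22 17 0 0 215; 10 8 0 0 215; 0 0 0 0.06 215; 0 0 0 0.09 215; 0 0 0 0.09 215; 0 0 0 0.09 215; 0 0 0 0 215; 0 0 0 0 215",
)

```text
time_s: 8.53
tool_pos: [0.6231, -0.0905, 0.1158]
tool_rot: [180.0, 0.1, 1.7]
force: [-0.6, 0.8, 0.5]
grip_width: 0.0216
grasp_force: 20.0
```

Run:
```python
from h import *
o=telemetry.get_obs();im=cams.read_camera('wrist');t=cams.read_camera('top');s=cams.read_camera('scene')
cv2.imwrite('pics/w2.png',im);cv2.imwrite('pics/t2.png',t);cv2.imwrite('pics/s2.png',s)
C=cam('wrist',o);print(o['tool_pos'],o['tool_rot'],o['grip_width'],o['grasp_force'])
print(proj(C,[[.621+a,-.0905+b,.012] for a in(-.045,.045) for b in(-.033,.033)]))
```

```text
[ 0.62307306 -0.09052225  0.11582304] [1.79997123e+02 7.49547781e-02 1.68371972e+00] 0.02160135588238997 20.000001217704266
[[352.19718563 246.58907829]
 [288.28087839 244.81393163]
 [357.64350494 158.90064485]
 [288.22215877 156.8069233 ]]
```

View pics/w2.png

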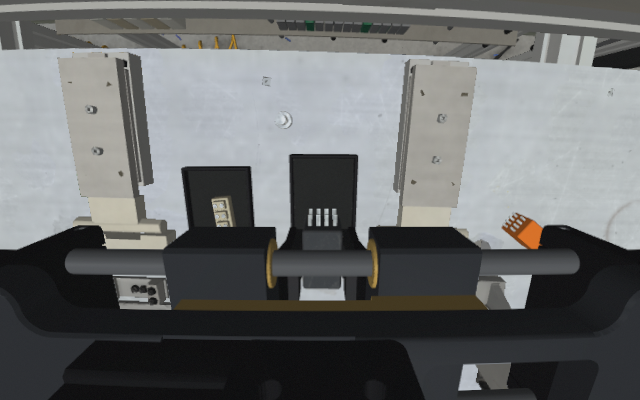

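Wrist view: the relay is held at (322,260) over the empty tray, whose far edge spans (290..357,155), so it is centred and aligned. Lowering.

Request:
arm_command(
  series="0 0 15 0 215; 0 0 25 0 215; 0 0 25 0 215; 0 0 17 0 215; 0 0 9 0 215; 0 0 5 0 215; 0 0 3 0 215; 0 0 0 0 215; 0 0 0 0 215; 0 0 0 0 215",
)

```text
time_s: 9.52
tool_pos: [0.6245, -0.0908, 0.0188]
tool_rot: [180.0, -0.1, 1.5]
force: [0.4, 0.8, 0.1]
grip_width: 0.0219
grasp_force: 20.0
```

Request:
arm_command(
  series="0 0 1 0 215; 0 0 1 0 215; 0 0 0.5 0 215; 0 0 0 0 215; 0 0 0 0 215",
)

```text
time_s: 9.93
tool_pos: [0.6235, -0.0906, 0.015]
tool_rot: [-180.0, 0.0, 1.5]
force: [0.7, -0.3, -0.6]
grip_width: 0.0217
grasp_force: 20.0
```

Request:
arm_command(
  series="0 0 0.5 0 215; 0 0 0.5 0 215; 0 0 0.5 0 215; 0 0 0 0 215; 0 0 0 0 215",
)

```text
time_s: 10.35
tool_pos: [0.6235, -0.0906, 0.0135]
tool_rot: [-180.0, 0.0, 1.5]
force: [-0.4, -0.1, -0.3]
grip_width: 0.0221
grasp_force: 20.0
```

Request:
arm_command(
  series="0 0 0.4 0 215; 0 0 0 0 215; 0 0 0 0 215",
)

```text
time_s: 10.6
tool_pos: [0.6235, -0.0906, 0.0131]
tool_rot: [-180.0, -0.0, 1.5]
force: [0.2, 0.4, -0.1]
grip_width: 0.0221
grasp_force: 20.0
```

Request:
arm_command(
  series="0 0 0.4 0 215; 0 0 0 0 215; 0 0 0 0 215",
)

```text
time_s: 10.85
tool_pos: [0.6235, -0.0906, 0.0128]
tool_rot: [-180.0, -0.0, 1.5]
force: [0.4, 0.7, -0.1]
grip_width: 0.022
grasp_force: 20.0
```

Request:
arm_command(
  series="0 0 0.3 0 215; 0 0 0 0 215; 0 0 0 0 215",
)

```text
time_s: 11.1
tool_pos: [0.6235, -0.0906, 0.0124]
tool_rot: [-180.0, 0.0, 1.5]
force: [-0.5, -0.4, -0.3]
grip_width: 0.0218
grasp_force: 20.0
```

Request:
arm_command(
  series="0 0 0.3 0 215; 0 0 0 0 215; 0 0 0 0 215",
)

```text
time_s: 11.35
tool_pos: [0.6235, -0.0907, 0.0122]
tool_rot: [-180.0, -0.0, 1.5]
force: [-0.5, 0.1, -0.1]
grip_width: 0.0216
grasp_force: 20.0
```

Request:
arm_command(
  series="0 0 0.3 0 215; 0 0 0 0 215; 0 0 0 0 215",
)

```text
time_s: 11.6
tool_pos: [0.6236, -0.0906, 0.0121]
tool_rot: [-180.0, -0.0, 1.5]
force: [-0.1, 1.0, 0.8]
grip_width: 0.0217
grasp_force: 20.0
```

Request:
arm_command(
  series="0 0 0.2 0 215; 0 0 0 0 215; 0 0 0 0 215",
)

```text
time_s: 11.85
tool_pos: [0.6236, -0.0906, 0.0121]
tool_rot: [-180.0, -0.0, 1.5]
force: [-2.4, -0.5, 5.3]
grip_width: 0.0218
grasp_force: 20.0
```

Contact at about 5 N. Releasing gently with a small opening, then rising.

Request:
arm_command(
  series="0 0 0 0 190; 0 0 0 0 186; 0 0 0 0 183; 0 0 0 0 180; 0 0 0 0 178; 0 0 0 0 178; 0 0 0 0 178",
)

```text
time_s: 12.43
tool_pos: [0.6235, -0.0907, 0.0115]
tool_rot: [180.0, 0.0, 1.5]
force: [0.5, 0.4, 0.5]
grip_width: 0.0259
grasp_force: 0.0
```

Request:
arm_command(
  series="0 0 -2 0 178; 0 0 -5 0 178; 0 0 -12 0 178; 0 0 -25 0 170; 0 0 -35 0 150; 0 0 -40 0 120; 0 0 -40 0 120; 0 0 -40 0 120; 0 0 -40 0 120; 0 0 0 0 120; 0 0 0 0 120",
)

```text
time_s: 13.35
tool_pos: [0.6252, -0.0914, 0.2553]
tool_rot: [180.0, -0.4, 1.5]
force: [-0.6, 0.2, -0.2]
grip_width: 0.0455
grasp_force: 0.0
```

Run:
```python
from h import *
o=telemetry.get_obs();im=cams.read_camera('wrist');s=cams.read_camera('scene')
cv2.imwrite('pics/w3.png',np.vstack([im[100:300,170:470],np.zeros((4,300,3),np.uint8),cv2.resize(s[140:280,210:420],(300,200))]))
print(o['tool_pos'],o['grip_width'],o['force'])
```

```text
[ 0.62519071 -0.0913978   0.25530324] 0.045496266400310036 [-0.61796439  0.18338322 -0.22635149]
```

View pics/w3.png

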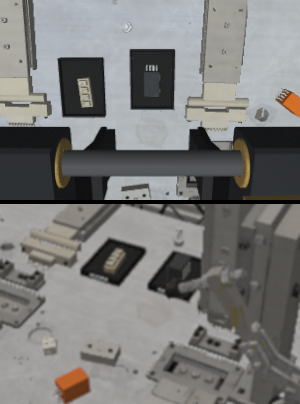

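The wrist crop shows the relay flat and lengthwise in the right-hand tray at (152,80). The strip at (84,93) and the spacer at (135,190) have not moved, and the gripper is clear.

```bash
python3 -c "
from cell import env;print(env.sign_off())"
```

```text
the job is handed in; nothing more can be done
None
```

The relay lies flat and lengthwise in the empty tray, gripped at 20 N and set down at about 5 N; the terminal strip and spacer look undisturbed, and I handed the job in at about 13.5 s (result not shown).

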